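# Return samples and strip vials to their colour-coded nests

### The job

Get the urine-test corner in order so that no sample or strip vial can be mixed up or knocked over: stand both specimen cups with coloured lids and both test-strip vials upright, fully down in the weighted nest whose collar matches the lid in colour, cups in the wide nests and vials in the narrow ones. Somebody has put the blue-lidded vial back into the yellow nest, so it has to come out and into its own before the yellow-lidded vial can go home. Do not tip any cup or vial over on the way, and leave the white-lidded cup beside the microscope where it stands; mind the tall dark-blue plate holder, the taps and the hanging cord on the right of the work.

Things in the scene. Friction and masses are not known exactly. Their poses are not given: they have to be found in the camera images.
- cup_blue: Closed specimen cup with a blue screw lid: pale, slightly tapered body, 67 mm tall, body 56 mm across at most, lid 60 mm across and covering the height from 54 to 66 mm; about 45 g. Origin: centre of the underside; z up. Round, so its yaw is of no account. Grip across the lid. At the start it stands on the worktop.
- cup_red: Closed specimen cup with a red screw lid: pale, slightly tapered body, 67 mm tall, body 56 mm across at most, lid 60 mm across and covering the height from 54 to 66 mm; about 45 g. Origin: centre of the underside; z up. Round, so its yaw is of no account. Grip across the lid. At the start it stands on the worktop.
- vial_blue: Closed test-strip vial with a blue snap lid: white cylindrical body 36 mm across, lid 39 mm across from 85 mm up to the top at 102 mm; about 50 g. Origin: centre of the underside; z up. Round, so its yaw is of no account. Grip across the lid or the upper body. At the start it stands in the well of the yellow narrow nest, the wrong one.
- vial_yellow: Closed test-strip vial with a mustard-yellow snap lid: white cylindrical body 36 mm across, lid 39 mm across from 85 mm up to the top at 102 mm; about 50 g. Origin: centre of the underside; z up. Round, so its yaw is of no account. Grip across the lid or the upper body. At the start it stands on the worktop.
- nest_cup_blue: Wide nest with a blue collar, fixed to the worktop: round steel foot 94 mm across carrying a round collar, with a well 66 mm across that flares to 82 mm inside at the rim (90 mm outside). Origin: centre of its underside, on the worktop; z up. Well floor 10 mm above the origin, collar straight up to 28 mm, rim at 38 mm.
- nest_cup_red: Wide nest with a red collar, fixed to the worktop: round steel foot 94 mm across carrying a round collar, with a well 66 mm across that flares to 82 mm inside at the rim (90 mm outside). Origin: centre of its underside, on the worktop; z up. Well floor 10 mm above the origin, collar straight up to 28 mm, rim at 38 mm.
- nest_vial_blue: Narrow nest with a blue collar, fixed to the worktop: round steel foot 75 mm across carrying a round collar, with a well 47 mm across that flares to 63 mm inside at the rim (71 mm outside). Origin: centre of its underside, on the worktop; z up. Well floor 10 mm above the origin, collar straight up to 28 mm, rim at 38 mm.
- nest_vial_yellow: Narrow nest with a mustard-yellow collar, fixed to the worktop: round steel foot 75 mm across carrying a round collar, with a well 47 mm across that flares to 63 mm inside at the rim (71 mm outside). Origin: centre of its underside, on the worktop; z up. Well floor 10 mm above the origin, collar straight up to 28 mm, rim at 38 mm. At the start the blue-lidded vial stands in it.
- cup_white: Closed specimen cup with a white screw lid: pale, slightly tapered body, 67 mm tall, body 56 mm across at most, lid 60 mm across and covering the height from 54 to 66 mm; about 45 g. Origin: centre of the underside; z up. Round, so its yaw is of no account. Grip across the lid. It stands beside the microscope and stays there.
There are look-alikes about, which are no part of the job. What is shaped like the cup_blue but green is not meant.

How it is judged:
By the outcome, as a careful person would: the job done as asked, in the order asked, and still so for the second after the job is handed in, with the robot touching nothing.
It also fails if it takes over 120 s, if anything falls off the work surface, if the arm or the gripper's body presses on something with over 40 N, if the wrist force passes 120 N, or if a joint passes its speed limit or range.

### The arm

A 7-joint arm with a two-finger parallel gripper is mounted at the origin on a cart in front of the work surface, level with it; the furniture and walls round the work are solid. World frame = base frame: x ahead of the robot, y to its left, z up, the work surface at z = 0. Lengths are in m, angles in rad, forces in N, time in s.
With the tool pointing down it reaches from about 0.4 to 0.9 m from the base axis. Payload 5.5 kg.
Tool frame: the origin (TCP) lies at the very end of the fingers, on their centre line; the grasp point (between the pads) lies 19 mm behind it (r.grip_depth is the distance from the TCP to the grasp point, in m); z points along the fingers, y is the line along which they close (so a half turn about z gives the same grasp; the last joint's range is limited). The gripper opens to 85 mm and grips with 20 to 120 N. Pads are 22 mm wide; open, the fingers measure 114 mm over their backs; the gripper's body (76 mm by 85 mm) begins 54 mm behind the grasp point. The pads swing forward as they close: fully open they stand 13 mm farther back than shut.
Start: joints at [1.388, 0.501, -0.427, 1.55, 0.221, 1.138, -0.21], TCP at [0.28, -0.586, 0.231] pointing down, gripper open.
Joint ranges: [-2.88, 2.88], [-0.31, 2.03], [-1.54, 1.56], [0.2, 2.42], [-1.41, 4.55], [0.19, 2.02], [-2.57, 2.57]. Speed limits (rad/s): [2.57, 2.57, 3.14, 3.14, 3.14, 3.14, 3.14].

### API

Orientations are given as a 3x3 rotation matrix whose columns are the frame's x, y, z axes.
In Python, from cell import r gives the robot as it stands.
- The arm moves only by the tool apply_moves, never from a script. Its arguments are lists of equal length, an entry for each row: "travel": the shift along the tool's x, y, z in m, a list of three; "turn": the turn, a rotation vector about the tool's x, y, z in rad, a list of three; "gripper": the opening, from 0 (shut) to 1 (fully open). A call has exactly 8 rows; each row is the pose to reach, as a shift and turn from the pose commanded when the call began, along the tool's axes at that moment; what a row does not reach only later rows make up. A row lasts 1/8 s, in which the tool goes at most 62.5 mm and 10.7 degrees, less where a joint would pass 70% of its speed; a pose out of reach is approached as far as the arm can. A call with a gripper value outside its range is refused whole. The fingers move at their own pace and stop on an object; "force" is the grip in N (left out, the last holds). Time passes only in rows, so rows that repeat a pose let the fingers close, or fill a call up. It gives the time, the measured TCP pose, the force, the opening and the grip force at its end, in the units of the state.
- r.state(): the state, without advancing time (a new reading comes with each control period).
- r.read_camera(name): name is "scene" or "top" or "wrist"; returns the picture (420x560x3 uint8, red, green, blue); there is no depth.
- r.camera_model(name): a dict with "fovy" (degrees; the focal length in pixels is half the picture's height over the tangent of half this angle, whatever the lens; pixels are square), "cx", "cy" (the principal point, pixels), "extrinsics" (4x4, takes a point from camera to world coordinates). Camera axes: x right, y up, looking along -z (the intrinsics and any distortion apply to the point x, -y, -z); pixel columns grow to the right and rows downward; lengths in m; the calibration is good to about 2 mm. A picture is of the moment at which its call begins: read the wrist's pose just before it. camera_model takes no time and is no camera call; for the wrist camera it gives the pose at the moment of the call.
- r.close_job(): hands the job in; it is judged then, once.
The state is a dict: "clock": time; "qpos": joint angles; "joint_vel": joint speeds; "effort": joint torques, N m; "ee_pos": TCP position; "tool_rot": TCP orientation; "force": force on the tool from outside, world axes, zero at the start; "ft_torque": the same for the moment, N m; "grip_width": opening from 0.0 (shut) to 1.0 (fully open); "grip_force": force on a finger pad.
Only numpy, scipy, OpenCV 4.12 (cv2) and the standard library are available. Lean on these libraries where they do the work, as an engineer would, in place of code of your own. Each camera call takes 0.05 s, during which the arm holds its last target. There are 200 camera calls.

## Working session

There is one attempt and no reset: what is moved stays moved. The work goes in short steps, Python scripts to look and compute and a tool call to move; the robot and the scene stay as the last step left them, time stands still between calls to the robot, and variables do not carry over. Pictures are saved under pics/ and viewed, at most 14 in all, crops included, and the job is handed in when it is done.

Besides the shell and the picture viewer there is one more tool, called after "Emit:" by a JSON object that holds its "op" and its "data". apply_moves: Moves the arm, as the interface text tells. Its arguments: {"type":"object","properties":{"travel":{"type":"array"},"turn":{"type":"array"},"gripper":{"type":"array"},"force":{"type":"number"}},"required":["travel","turn","gripper"]}

```bash
mkdir -p pics; ls; python3 - <<'E'
from cell import r
import cv2,numpy as np
for n in ("scene","top"):
    im=r.read_camera(n); cv2.imwrite(f"pics/{n}0.png",im[:,:,::-1])
    m=r.camera_model(n); print(n,{k:(np.round(v,3).tolist() if k=="extrinsics" else v) for k,v in m.items()})
print(r.state()["tool_rot"],r.state()["clock"],r.grip_depth)
E
```

```text
pics
scene {'fovy': 48.16151466086944, 'cx': 278.9116486297232, 'cy': 210.82533900456724, 'extrinsics': [[0.942, 0.249, -0.224, 0.273], [-0.334, 0.676, -0.657, -0.282], [-0.012, 0.694, 0.72, 0.658], [0.0, 0.0, 0.0, 1.0]]}
top {'fovy': 52.425886503106895, 'cx': 283.4447825101233, 'cy': 216.01987383490555, 'extrinsics': [[-0.027, 0.983, -0.182, 0.277], [-1.0, -0.028, -0.001, 0.259], [-0.006, 0.182, 0.983, 0.892], [0.0, 0.0, 0.0, 1.0]]}
[[ 9.02251026e-01  4.31210680e-01 -6.59770360e-04]
 [ 4.31211175e-01 -9.02249625e-01  1.59258269e-03]
 [ 9.14611060e-05 -1.72140972e-03 -9.99998514e-01]] 0.1 0.0187
```

View pics/scene0.png

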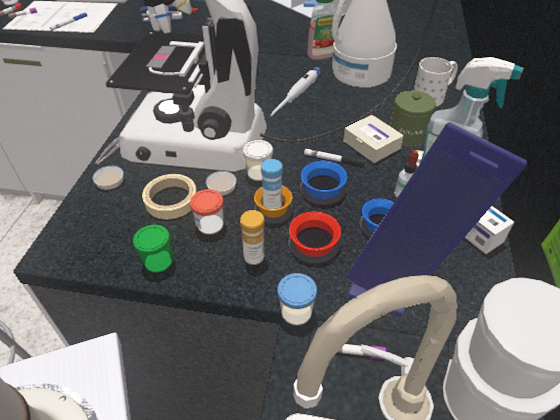

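View pics/top0.png

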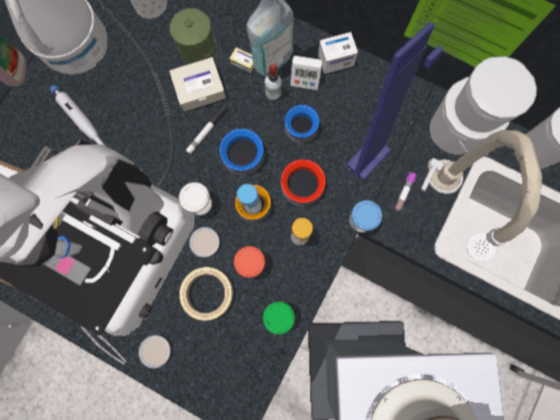

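Scene/top pictures show the following (top-view pixels):
- Blue vial lid at (249,195), in the yellow nest at (253,203).
- Yellow vial at (301,232), red cup at (249,262), blue cup at (366,216).
- Wide blue nest at (241,152), narrow blue nest at (302,124), wide red nest at (302,182).
- Plate holder from about (365,160) to (425,35), white cup at (195,198).

Candidates that could be mixed up:
- Blue: cup (366,216) or vial (249,195). The round, wide one at the front is the cup.
- Cup-shaped: green (278,318) is a decoy and white (195,198) stays.
- Blue nests: wide (241,152) versus narrow (302,124).

```bash
cat > h.py <<'E'
from cell import r
import cv2,numpy as np
HUE={"blue":((95,90,60),(125,255,255)),"red":((0,130,80),(7,255,255)),"yel":((10,110,70),(25,255,255)),"dark":((115,80,30),(135,255,255))}
def mask(im,c):
    h=cv2.cvtColor(im,cv2.COLOR_RGB2HSV); m=cv2.inRange(h,*map(np.array,HUE[c]))
    if c=="red": m|=cv2.inRange(h,(173,130,80),(180,255,255))
    return m
def blobs(im,c,amin=40):
    cs,_=cv2.findContours(mask(im,c),cv2.RETR_EXTERNAL,cv2.CHAIN_APPROX_NONE)
    out=[]
    for k in cs:
        k=cv2.convexHull(k); a=cv2.contourArea(k)
        if a>amin:
            M=cv2.moments(k); out.append((M["m10"]/a,M["m01"]/a,a,cv2.boundingRect(k)))
    return out
def ray(m,u,v):
    f=210/np.tan(np.radians(m["fovy"]/2)); E=np.array(m["extrinsics"])
    d=E[:3,:3]@np.array([(u-m["cx"])/f,-(v-m["cy"])/f,-1]); return E[:3,3],d/np.linalg.norm(d)
def onz(m,u,v,z):
    o,d=ray(m,u,v); return o+d*(z-o[2])/d[2]
def tri(a,b):
    (o1,d1),(o2,d2)=a,b; s=np.linalg.lstsq(np.c_[d1,-d2],o2-o1,rcond=None)[0]
    p,q=o1+d1*s[0],o2+d2*s[1]; return (p+q)/2,np.linalg.norm(p-q)
E
python3 - <<'E'
from h import *
for n in("scene","top"):
    im=cv2.imread(f"pics/{n}0.png")[:,:,::-1]
    for c in("blue","red","yel","dark"):
        for b in blobs(im,c): print(n,c,np.round(b[:3],1),b[3])
    if n=="top": cv2.imwrite("pics/topcrop.png",cv2.resize(im[90:290,170:430,::-1],None,fx=3,fy=3,interpolation=2))
mt=r.camera_model("top")
for nm,u,v,z in [("holder base",368,160,0),("holder foot l",350,170,0),("microscope r",190,215,0),("vialY lid",301,232,.09),("edge",350,240,0),("holder top",430,30,.25)]: print(nm,onz(mt,u,v,z).round(3))
E
```

```text
scene blue [ 296.6  290.2 1096.5] (277, 273, 40, 36)
scene blue [386.5 239.2  83. ] (382, 232, 10, 15)
scene blue [271.2 184.2 148. ] (262, 180, 19, 10)
scene blue [ 323.3  178.5 1385.5] (300, 160, 48, 39)
scene blue [271.7 168.4 322.5] (262, 159, 21, 20)
scene blue [  433.8   208.8 17500. ] (346, 123, 182, 169)
scene blue [350.2  62.8 179. ] (334, 55, 34, 14)
scene blue [309.9   2.7  45.5] (304, 0, 13, 6)
scene red [ 314.4  232.8 1796.5] (289, 211, 52, 46)
scene red [206.1 202.  664.5] (190, 189, 33, 27)
scene red [412.9 157.5  85. ] (409, 151, 9, 14)
scene red [323.4  42.6 134.5] (314, 38, 20, 10)
scene yel [252.3 237.  198.5] (242, 232, 22, 12)
scene yel [ 265.3  207.4 1612.5] (240, 185, 53, 48)
scene yel [325.2  20.9  63.5] (319, 18, 14, 7)
scene dark [397.  312.9  61.5] (389, 309, 14, 9)
scene dark [  438.2   211.6 15553. ] (346, 123, 182, 177)
top blue [ 63.6 244.2 168. ] (57, 235, 13, 22)
top blue [366.7 214.7 735.5] (351, 200, 32, 31)
top blue [247.3 194.3 356. ] (237, 183, 21, 24)
top blue [ 241.   149.2 1522.5] (219, 128, 45, 44)
top blue [301.5 120.7 938. ] (284, 104, 36, 35)
top blue [54.1 88.8 59.5] (50, 85, 10, 10)
top blue [432.2  57.5 182. ] (424, 48, 18, 21)
top blue [ 75.4  52.8 342.5] (51, 38, 45, 26)
top blue [336.9  40.5  48.5] (326, 37, 22, 8)
top blue [ 388.  106. 4356.] (347, 24, 86, 156)
top red [249.  261.5 747. ] (234, 246, 31, 32)
top red [ 302.9  180.5 1522.5] (281, 159, 45, 44)
top red [272.6  69.2  43. ] (270, 65, 7, 10)
top red [ 13.1  61.3 138. ] (9, 48, 9, 27)
top yel [302.  227.8 351.5] (292, 217, 21, 23)
top yel [253.1 202.4 930.5] (235, 184, 36, 36)
top dark [432.5  57.1 203.5] (423, 47, 20, 22)
top dark [ 388.1  106.  4485.5] (347, 23, 86, 157)
holder base [0.561 0.073 0.   ]
holder foot l [0.539 0.113 0.   ]
microscope r [0.45  0.459 0.   ]
vialY lid [0.394 0.228 0.09 ]
edge [0.387 0.122 0.   ]
holder top [0.703 0.008 0.25 ]
```

View pics/topcrop.png

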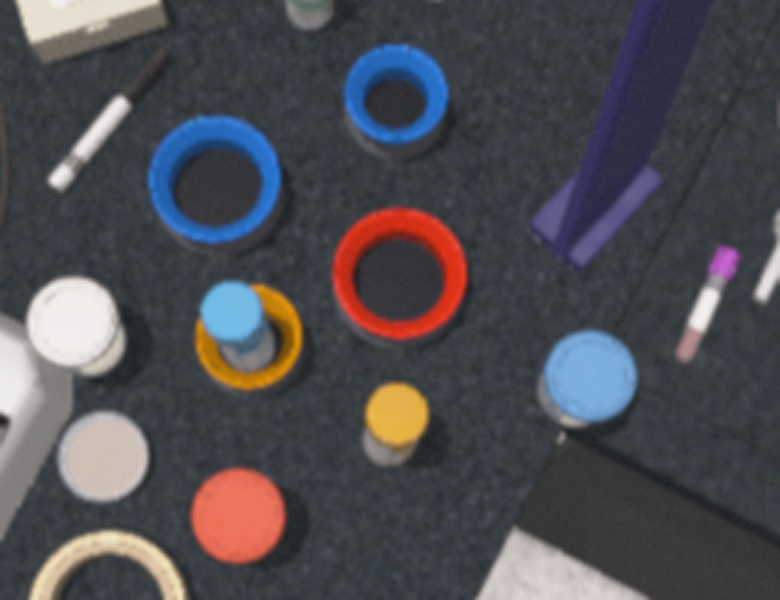

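The crop confirms the choice: blue/yellow vial lids, red/blue cups, three free nests, holder foot at crop (600,215).

```bash
python3 - <<'E'
from h import *
ms,mt=r.camera_model("scene"),r.camera_model("top")
T=lambda n,s,t:print(n,*[np.round(x,4) for x in tri(ray(ms,*s),ray(mt,*t))])
T("cup_blue lid",(296.6,290.2),(366.7,214.7)); T("cup_red lid",(206.1,202),(249,261.5))
# vial blue lid blob in scene = upper part; yellow vial lid isolate
im=cv2.imread("pics/scene0.png")[:,:,::-1]; m=mask(im,"yel"); 
sub=m[205:228,238:270]; ys,xs=np.nonzero(sub); print("yl lid scene",xs.min()+238,xs.max()+238,ys.min()+205,ys.max()+205)
T("vial_blue lid",(271.7,168.4),(247.3,194.3)); T("vial_yel lid",(252.7,220),(302,227.8))
T("nest_cup_blue",(324,180),(241,149.2)); T("nest_cup_red",(315,234),(302.9,180.5))
for n,u,v in [("ncb",241,149.2),("ncr",302.9,180.5),("nvb",301.5,120.7),("nvy",253.1,202.4)]: print(n,onz(mt,u,v,.036).round(4))
for n,u,v,z in [("cb",366.7,214.7,.06),("cr",249,261.5,.06),("vb",247.3,194.3,.1035),("vy",302,227.8,.0935),("wh",195,198,.06)]: print(n,onz(mt,u,v,z).round(4))
# holder: top corners guesses
T("hold top a",(455,125),(428,28)); T("hold top b",(522,160),(428,28)); T("a2",(455,125),(400,35));
T("tap top",(440,285),(520,140))
E
```

```text
cup_blue lid [0.4284 0.0956 0.0607] 0.0009
cup_red lid [0.343  0.3298 0.0596] 0.0
yl lid scene 240 269 205 227
vial_blue lid [0.4678 0.3277 0.1033] 0.0017
vial_yel lid [0.4008 0.2259 0.0955] 0.0001
nest_cup_blue [0.5848 0.3471 0.0223] 0.0015
nest_cup_red [0.5111 0.2177 0.0263] 0.0012
ncb [0.5808 0.3457 0.036 ]
ncr [0.5091 0.2181 0.036 ]
nvb [0.6405 0.2164 0.036 ]
nvy [0.4657 0.3219 0.036 ]
cb [0.429  0.0954 0.06  ]
cr [0.343  0.3298 0.06  ]
vb [0.4668 0.3277 0.1035]
vy [0.4012 0.2258 0.0935]
wh [0.4727 0.4363 0.06  ]
hold top a [0.6156 0.0593 0.3538] 0.0368
hold top b [0.6801 0.0272 0.2951] 0.0062
a2 [0.6341 0.0865 0.3253] 0.021
tap top [ 0.4936 -0.0917  0.2928] 0.0034
```

Emit:
{"op": "apply_moves", "data": {"travel": [[0,0,-0.04],[0,0,-0.08],[0,0,-0.12],[0,0,-0.16],[0,0,-0.2],[0,0,-0.22],[0,0,-0.22],[0,0,-0.22]], "turn": [[0,0,-0.14],[0,0,-0.28],[0,0,-0.42],[0,0,-0.56],[0,0,-0.7],[0,0,-0.84],[0,0,-0.98],[0,0,-1.125]], "gripper": [1,1,1,1,1,1,1,1]}}

```text
clock: 1.1
ee_pos: [0.2802, -0.5864, 0.4511]
tool_rot: [[-0.005, 1.0, -0.0], [1.0, 0.005, 0.0], [0.0, -0.0, -1.0]]
force: [-0.5, -0.0, -0.5]
grip_width: 0.997
grip_force: 0.0
```

```bash
python3 - <<'E'
from h import *
ms,mt=r.camera_model("scene"),r.camera_model("top")
f=210/np.tan(np.radians(ms["fovy"]/2));E=np.linalg.inv(np.array(ms["extrinsics"]))
def pr(p): q=E@np.r_[p,1]; return (ms["cx"]-f*q[0]/q[2], ms["cy"]+f*q[1]/q[2])
for u,v in [(165,60),(172,110),(165,180)]:
  for z in(0,.1,.2,.3): p=onz(mt,u,v,z); print((u,v),p.round(2),np.round(pr(p)))
for z in(.2,.3): print("spout",onz(mt,510,235,z).round(2),onz(mt,530,150,z).round(2))
s=r.state(); print(s["qpos"],s["ee_pos"],s["tool_rot"])
E
```

```text
(165, 60) [0.81 0.52 0.  ] [382. 118.]
(165, 60) [0.75 0.49 0.1 ] [371.  93.]
(165, 60) [0.69 0.46 0.2 ] [357.  62.]
(165, 60) [0.63 0.43 0.3 ] [339.  22.]
(172, 110) [0.69 0.5  0.  ] [339. 134.]
(172, 110) [0.64 0.48 0.1 ] [328. 107.]
(172, 110) [0.6  0.45 0.2 ] [314.  74.]
(172, 110) [0.55 0.42 0.3 ] [298.  33.]
(165, 180) [0.53 0.51 0.  ] [271. 146.]
(165, 180) [0.5  0.49 0.1 ] [261. 118.]
(165, 180) [0.47 0.46 0.2 ] [249.  84.]
(165, 180) [0.44 0.43 0.3 ] [234.  42.]
spout [ 0.36 -0.11  0.2 ] [ 0.51 -0.16  0.2 ]
spout [ 0.35 -0.06  0.3 ] [ 0.47 -0.1   0.3 ]
[ 1.51652561  0.42866724 -0.66643921  1.21088053  0.25986693  1.5857117
  0.90420942] [ 0.28020757 -0.5863923   0.45112334] [[-4.74757305e-03  9.99988709e-01 -2.05170072e-04]
 [ 9.99988681e-01  4.74763679e-03  3.11314391e-04]
 [ 3.12284948e-04 -2.03689762e-04 -9.99999930e-01]]
```

```bash
python3 - <<'E'
from h import *
a=r.read_camera("wrist");b=r.read_camera("top");c=r.read_camera("scene")
cv2.imwrite("pics/w1.png",np.hstack([cv2.resize(x,(400,300),interpolation=cv2.INTER_AREA) for x in(a,b)])[:,:,::-1])
E
```

```text
(no output)
```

View pics/w1.png

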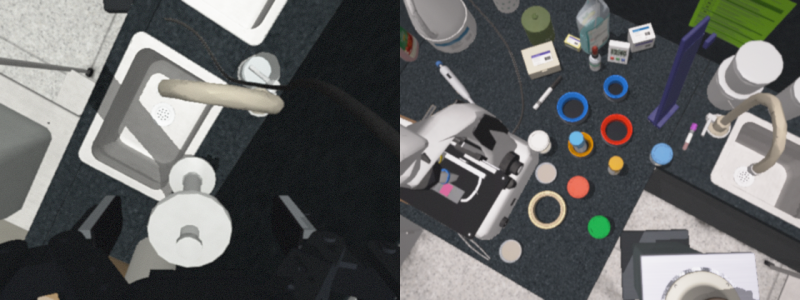

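```bash
python3 - <<'E'
from h import *
m=r.camera_model("wrist"); print(np.round(m["extrinsics"],2).tolist())
for n,u,v in [("tap tip",165,85),("tap post",270,100),("cord a",170,18),("cord b",230,78),("cord c",280,85),("cord d",395,138),("cyl",190,225)]:
  print(n,[onz(m,u*1.4,v*1.4,z)[:2].round(2).tolist() for z in(0,.15,.3,.4,.5)])
E
```

```text
[[1.0, 0.0, 0.0, 0.28], [-0.0, 0.96, 0.27, -0.52], [-0.0, -0.27, 0.96, 0.59], [0.0, 0.0, 0.0, 1.0]]
tap tip [[0.21, -0.52], [0.23, -0.52], [0.24, -0.52], [0.26, -0.52], [0.27, -0.52]]
tap post [[0.45, -0.55], [0.41, -0.54], [0.36, -0.53], [0.33, -0.53], [0.31, -0.52]]
cord a [[0.22, -0.38], [0.24, -0.41], [0.25, -0.45], [0.26, -0.47], [0.27, -0.49]]
cord b [[0.35, -0.5], [0.34, -0.51], [0.32, -0.51], [0.3, -0.51], [0.29, -0.51]]
cord c [[0.47, -0.52], [0.42, -0.52], [0.37, -0.52], [0.34, -0.52], [0.31, -0.52]]
cord d [[0.76, -0.64], [0.64, -0.61], [0.52, -0.58], [0.44, -0.56], [0.35, -0.54]]
cyl [[0.26, -0.88], [0.27, -0.79], [0.27, -0.69], [0.27, -0.63], [0.28, -0.57]]
```

The wrist view shows a cord crossing from (170,18) via (280,85) to (395,138), close to the near tap. I need its height before I swing.

Emit:
{"op": "apply_moves", "data": {"travel": [[0,0,-0.03],[0,0,-0.06],[0,0,-0.09],[0,0,-0.12],[-0.01,0,-0.12],[-0.02,0,-0.12],[-0.02,0,-0.12],[-0.02,0,-0.12]], "turn": [[0,0,0],[0,0,0],[0,0,0],[0,0,0],[0,0,0],[0,0,0],[0,0,0],[0,0,0]], "gripper": [1,1,1,1,1,1,1,1]}}

```text
clock: 2.25
ee_pos: [0.2803, -0.6064, 0.5701]
tool_rot: [[0.0, 1.0, -0.001], [1.0, -0.0, 0.002], [0.002, -0.001, -1.0]]
force: [0.7, -0.2, 0.2]
grip_width: 1.001
grip_force: 0.0
```

```bash
python3 - <<'E'
from h import *
m=r.camera_model("wrist");a=r.read_camera("wrist")
print(r.state()["ee_pos"],np.array(m["extrinsics"])[:3,3])
cv2.imwrite("pics/w2.png",cv2.resize(a[:300,150:],None,fx=1.9,fy=1.9)[:,:,::-1])
E
```

```text
[ 0.28028552 -0.60628932  0.57049554] [ 0.27915946 -0.53664249  0.71405013]
```

View pics/w2.png

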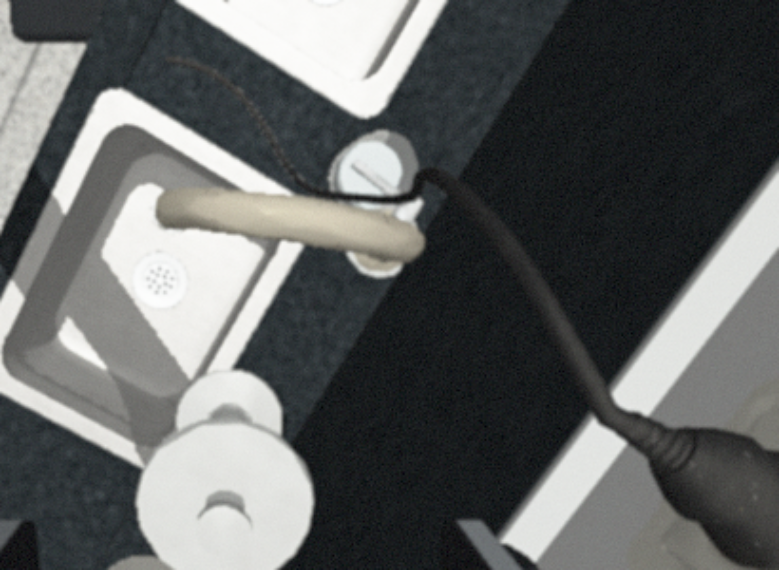

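Picture: the cord lies on the counter near x≈0.28, then rises to the right through the crop hump (425,175) to a plug at (690,460). I will leave high and close to the base.

Emit:
{"op": "apply_moves", "data": {"travel": [[0.04,-0.01,-0.02],[0.09,-0.01,-0.03],[0.14,-0.01,-0.03],[0.19,0.0,-0.03],[0.24,0.01,-0.03],[0.29,0.03,-0.03],[0.33,0.05,-0.03],[0.37,0.07,-0.03]], "turn": [[0,0,0],[0,0,0],[0,0,0],[0,0,0],[0,0,0],[0,0,0],[0,0,0],[0,0,0]], "gripper": [1,1,1,1,1,1,1,1]}}

```text
clock: 3.3
ee_pos: [0.3506, -0.2343, 0.6014]
tool_rot: [[0.0, 1.0, -0.0], [1.0, -0.0, -0.002], [-0.002, -0.0, -1.0]]
force: [0.8, -0.0, 0.3]
grip_width: 1.004
grip_force: 0.0
```

Emit:
{"op": "apply_moves", "data": {"travel": [[0.05,0.02,0],[0.11,0.04,0],[0.17,0.06,0],[0.23,0.07,0],[0.29,0.08,0],[0.35,0.09,0.03],[0.41,0.1,0.06],[0.47,0.1,0.1]], "turn": [[0,0,0],[0,0,0],[0,0,0],[0,0,0],[0,0,0],[0,0,0],[0,0,0],[0,0,0]], "gripper": [1,1,1,1,1,1,1,1]}}

```text
clock: 4.3
ee_pos: [0.4344, 0.2054, 0.5124]
tool_rot: [[0.009, 1.0, 0.017], [1.0, -0.009, 0.01], [0.01, 0.017, -1.0]]
force: [0.4, -0.0, 0.2]
grip_width: 0.999
grip_force: 0.0
```

```bash
python3 - <<'E'
from h import *
m=r.camera_model("wrist");a=r.read_camera("wrist"); s=r.state()
print(s["ee_pos"],s["qpos"],np.round(m["extrinsics"],3).tolist())
cv2.imwrite("pics/w3.png",a[:,:,::-1])
for c in("blue","red","yel","dark"):
  for b in blobs(a,c,80): print(c,np.round(b[:3],1),b[3],onz(m,b[0],b[1],.036).round(4))
E
```

```text
[0.43028312 0.2115181  0.50888822] [ 1.40663772 -0.3068705  -1.53502658  1.50205652 -0.31705639  1.63331154
 -0.15389177] [[1.0, 0.013, -0.014, 0.431], [-0.009, 0.965, 0.261, 0.274], [0.017, -0.261, 0.965, 0.657], [0.0, 0.0, 0.0, 1.0]]
blue [267.8 226.7 903. ] (251, 211, 35, 33) [0.4266 0.0882 0.036 ]
blue [ 387.4  263.9 3978. ] (314, 205, 173, 137) [0.6531 0.0111 0.036 ]
blue [486.  201.4  84.5] (483, 189, 7, 26) [0.8247 0.1306 0.036 ]
blue [ 388.4  154.7 1471. ] (367, 133, 44, 44) [0.6395 0.2167 0.036 ]
blue [291.9  83.3 571. ] (279, 69, 27, 29) [0.47   0.3354 0.036 ]
blue [ 358.3   75.4 2738. ] (330, 45, 58, 62) [0.5798 0.3469 0.036 ]
red [ 313.3  154.4 2250.5] (287, 128, 54, 54) [0.5077 0.2186 0.036 ]
red [ 211.6   85.6 1208.5] (193, 66, 39, 41) [0.3373 0.3327 0.036 ]
yel [248.1 154.2 496. ] (236, 142, 25, 26) [0.3941 0.2202 0.036 ]
yel [ 289.1   90.9 1627.5] (267, 67, 45, 48) [0.4654 0.3235 0.036 ]
dark [ 386.9  263.9 4426.5] (314, 204, 172, 137) [0.652  0.0111 0.036 ]
dark [469.1  14.7 100.5] (466, 0, 7, 31) [0.7522 0.4359 0.036 ]
```

View pics/w3.png

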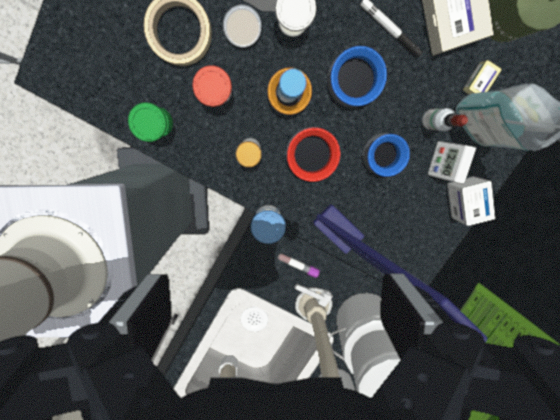

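Wrist view agrees with the two fixed views to within 3 mm: nests at (289,91), (358,75), (388,155) and (313,154), with the holder on the right. Joints 2 and 3 sit at their limits in this tucked pose, so I'll go lower and further out.

Emit:
{"op": "apply_moves", "data": {"travel": [[0,0.01,0.03],[0.01,0.016,0.06],[0.02,0.016,0.09],[0.04,0.016,0.12],[0.06,0.016,0.15],[0.08,0.016,0.18],[0.092,0.016,0.2],[0.092,0.016,0.2]], "turn": [[0,0,0],[0,0,0],[0,0,0],[0,0,0],[0,0,0],[0,0,0],[0,0,0],[0,0,0]], "gripper": [1,1,1,1,1,1,1,1]}}

```text
clock: 5.35
ee_pos: [0.388, 0.2586, 0.3437]
tool_rot: [[-0.002, 0.998, 0.06], [0.999, -0.0, 0.036], [0.036, 0.06, -0.998]]
force: [0.9, -0.2, 1.3]
grip_width: 0.997
grip_force: 0.0
```

```bash
python3 - <<'E'
from h import *
s=r.state(); print(s["ee_pos"],s["qpos"],s["tool_rot"].round(3),s["clock"])
E
```

```text
[0.38802406 0.25856625 0.34368579] [ 1.16992815 -0.3068648  -1.53473983  1.8764483  -0.33954273  1.2233625
 -0.26469734] [[-0.002  0.998  0.06 ]
 [ 0.999 -0.     0.036]
 [ 0.036  0.06  -0.998]] 5.35
```

Joints 2 and 3 are saturated. I'll identify the kinematics from the states logged so far, so I can work out a path that unwinds the redundancy.

```bash
cat > kin.py <<'E'
import numpy as np, itertools
from scipy.optimize import least_squares
from scipy.spatial.transform import Rotation as R
AX="zyzyzyz"
def rots(p,s,q):
    off=np.array([p[0],0,p[1],0,p[2],0,p[3]])+np.array([0,p[4],0,p[5],0,p[6],0])
    M=R.identity(); out=[]
    for k in range(7): M=M*R.from_euler(AX[k],s[k]*q[k]+off[k]); out.append(M)
    return out
E
python3 - <<'E'
from kin import *
from cell import r
Q=[[1.388,.501,-.427,1.55,.221,1.138,-.21],[1.51652561,.42866724,-.66643921,1.21088053,.25986693,1.5857117,.90420942],[1.40663772,-.3068705,-1.53502658,1.50205652,-.31705639,1.63331154,-.15389177],[1.16992815,-.3068648,-1.53473983,1.8764483,-.33954273,1.2233625,-.26469734]]
P=[[.28,-.586,.231],[.2802,-.5864,.4511],[.43028,.21152,.50889],[.38802,.25857,.34369]]
Ms=[[[.90225,.43121,-.00066],[.43121,-.90225,.00159],[0,-.00172,-1]],[[-.00475,1,-.0002],[1,.00475,.0003],[.0003,-.0002,-1]],[[.009,1,.014],[1,-.009,.0],[0,0,-1]],[[-.002,.998,.06],[.999,0,.036],[.036,.06,-.998]]]
m=np.round(r.state()["tool_rot"],5);Ms[3]=m
# C orientation from wrist camera relation to B
EB=None
Rm=[R.from_matrix(np.array(x)) for x in Ms]
res=[]
rng=np.random.default_rng(0)
for s in itertools.product([1,-1],repeat=3):  # signs of z-joints 3,5,7 ; s1=1 ; y joints +
  for s1 in(1,-1):
    sg=(s1,1,s[0],1,s[1],1,s[2])
    def f(p): return np.concatenate([w*(rots(np.r_[p,0,0,0],sg,q)[-1].inv()*M).as_rotvec() for q,M,w in zip(Q,Rm,(1,1,.3,1))])
    for _ in range(6):
      o=least_squares(f,rng.uniform(-3,3,4)); res.append((o.cost,sg,o.x))
res.sort(key=lambda t:t[0])
for t in res[:6]: print(t[0],t[1],t[2].round(3))
E
```

```text
1.1703790768216898e-05 (-1, 1, -1, 1, -1, 1, -1) [ 2.00e-03  0.00e+00 -0.00e+00 -4.71e+00]
1.1703790768220737e-05 (-1, 1, -1, 1, -1, 1, -1) [ 0.002  0.    -0.     1.573]
1.1703790768223849e-05 (-1, 1, -1, 1, -1, 1, -1) [ 0.002  0.    -0.     1.573]
1.1703790768287612e-05 (-1, 1, -1, 1, -1, 1, -1) [-6.282  0.    -0.    -4.71 ]
1.1703790768345163e-05 (-1, 1, -1, 1, -1, 1, -1) [ 0.002  0.    -0.     1.573]
0.10232668882666356 (-1, 1, -1, 1, 1, 1, -1) [-4.148 -1.446  0.186  2.309]
```

```bash
cat >> kin.py <<'E'
S=[-1,1,-1,1,-1,1,-1]; P0=[0,0,0,np.pi/2,0,0,0]
Q=np.array([[1.388,.501,-.427,1.55,.221,1.138,-.21],[1.51652561,.42866724,-.66643921,1.21088053,.25986693,1.5857117,.90420942],[1.40663772,-.3068705,-1.53502658,1.50205652,-.31705639,1.63331154,-.15389177],[1.16992815,-.3068648,-1.53473983,1.8764483,-.33954273,1.2233625,-.26469734]])
PP=np.array([[.28,-.586,.231],[.2802,-.5864,.4511],[.43028,.21152,.50889],[.38802,.25857,.34369]])
def cols(q):
    M=[m.as_matrix() for m in rots(P0,S,q)]
    # offsets: base z, x&z after j2, x&z after j4, x&z after j6
    return np.c_[[0,0,1],M[1][:,0],M[1][:,2],M[3][:,0],M[3][:,2],M[5][:,0],M[5][:,2]]
A=np.vstack([cols(q) for q in Q]); L=np.linalg.lstsq(A,PP.ravel(),rcond=None)[0]; RES=A@L-PP.ravel()
def fk(q): return cols(q)@L, rots(P0,S,q)[-1]
def jac(q,h=1e-5):
    p,M=fk(q); J=np.zeros((6,7))
    for k in range(7):
        d=q.copy(); d[k]+=h; p2,M2=fk(d); J[:3,k]=(p2-p)/h; J[3:,k]=(M2*M.inv()).as_rotvec()/h
    return J
LO=np.array([-2.88,-.31,-1.54,.2,-1.41,.19,-2.57]);HI=np.array([2.88,2.03,1.56,2.42,4.55,2.02,2.57])
def step(q,p,M,bias=0.0,c=None,lam=.02,n=6):
    for _ in range(n):
        x,X=fk(q); e=np.r_[p-x,(M*X.inv()).as_rotvec()]; J=jac(q)
        Ji=J.T@np.linalg.inv(J@J.T+lam**2*np.eye(6)); dq=Ji@e
        if c is not None: dq+=(np.eye(7)-Ji@J)@(bias*(c-q))
        q=np.clip(q+dq,LO,HI)
    return q
E
python3 - <<'E'
from kin import *
print(L.round(4),abs(RES).max())
D=R.from_matrix(np.array([[0,1,0],[1,0,0],[0,0,-1.]]))
W=np.array([[.28,-.586,.57],[.28,-.606,.57],[.27,-.42,.6],[.35,-.234,.6],[.42,0,.6],[.445,.12,.57],[.451,.236,.5]])
mid=(LO+HI)/2
for nm,b,c in [("none",0,None),("mid",.02,mid),("start",.02,Q[0]),("zero",.02,np.zeros(7)),("cur",.1,mid)]:
    q=Q[1].copy(); p=PP[1]
    for w in W:
        for t in np.linspace(0,1,9)[1:]: q=step(q,p+(w-p)*t,D,b,c)
        p=w
    print(nm,q.round(2),fk(q)[0].round(3))
E
```

```text
[ 0.4432  0.0198  0.5151 -0.0104  0.4667  0.0214  0.4727] 0.014544260213789628
none [ 0.5   0.26 -1.3   1.44  0.25  1.63 -0.77] [0.451 0.236 0.5  ]
mid [-0.26  0.09 -0.26  1.47  0.02  1.59 -0.52] [0.451 0.236 0.5  ]
start [ 0.39  0.18 -1.08  1.45  0.16  1.61 -0.68] [0.451 0.236 0.5  ]
zero [-0.28  0.09 -0.23  1.47  0.02  1.59 -0.51] [0.451 0.236 0.5  ]
cur [-0.24  0.09 -0.28  1.47  0.02  1.59 -0.52] [0.451 0.236 0.5  ]
```

```bash
python3 - <<'E'
from kin import *
D=R.from_matrix(np.array([[0,1,0],[1,0,0],[0,0,-1.]]))
W=np.array([[.28,-.606,.57],[.27,-.42,.6],[.35,-.234,.6],[.42,0,.6],[.445,.12,.57],[.451,.236,.5]])
W2=np.array([[.467,.328,.30]])
print("A->B check / C / D real:",Q[1:].round(2).tolist())
for b in(.02,.1,.3,.6):
    q=Q[0].copy(); p=PP[0]; M0=R.from_matrix(np.array([[.90225,.43121,0],[.43121,-.90225,0],[0,0,-1]]))
    for t in np.linspace(0,1,9)[1:]: q=step(q,p+np.array([0,0,.22*min(1,t*1.3)]),M0*R.from_rotvec([0,0,-1.125*t]),b,Q[0])
    o=[q.round(2)]; p=PP[1]
    for i,w in enumerate(np.vstack([W,W2])):
        for t in np.linspace(0,1,9)[1:]: q=step(q,p+(w-p)*t,D,b,Q[0])
        p=w
        if i>=5:o.append(q.round(2))
    print(b,[x.tolist() for x in o],fk(q)[0].round(3))
E
```

```text
A->B check / C / D real: [[1.52, 0.43, -0.67, 1.21, 0.26, 1.59, 0.9], [1.41, -0.31, -1.54, 1.5, -0.32, 1.63, -0.15], [1.17, -0.31, -1.53, 1.88, -0.34, 1.22, -0.26]]
0.02 [[1.54, 0.44, -0.69, 1.2, 0.27, 1.6, 0.9], [0.39, 0.18, -1.08, 1.45, 0.16, 1.61, -0.68], [0.07, 0.4, -0.94, 1.67, 0.34, 1.25, -0.95]] [0.467 0.328 0.3  ]
0.1 [[1.54, 0.43, -0.68, 1.2, 0.27, 1.59, 0.91], [0.36, 0.17, -1.04, 1.45, 0.15, 1.6, -0.67], [0.04, 0.38, -0.91, 1.67, 0.32, 1.24, -0.93]] [0.467 0.328 0.3  ]
0.3 [[1.54, 0.43, -0.69, 1.2, 0.27, 1.59, 0.91], [0.36, 0.17, -1.03, 1.45, 0.15, 1.6, -0.66], [0.04, 0.38, -0.9, 1.67, 0.31, 1.24, -0.92]] [0.467 0.328 0.3  ]
0.6 [[1.54, 0.43, -0.69, 1.2, 0.27, 1.59, 0.9], [0.36, 0.17, -1.03, 1.45, 0.14, 1.6, -0.66], [0.04, 0.38, -0.9, 1.67, 0.31, 1.24, -0.92]] [0.467 0.327 0.3  ]
```

```bash
python3 - <<'E'
from kin import *
D=R.from_matrix(np.array([[0,1,0],[1,0,0],[0,0,-1.]]))
def run(W,b=.1,c=Q[0]):
    q=Q[3].copy(); p=PP[3]
    for w in W:
        for t in np.linspace(0,1,9)[1:]: q=step(q,p+(np.array(w)-p)*t,D,b,c)
        p=np.array(w); x=fk(q); print("  ",w,q.round(2).tolist(),"err",np.abs(x[0]-p).max().round(3))
for b in(0,.1):
    for W in ([(.45,.3,.4),(.6,.3,.4),(.65,.3,.3)],[(.43,.2,.5),(.42,0,.6),(.35,-.23,.6),(.55,-.25,.5),(.6,0,.5),(.55,.25,.5)],[(.5,.1,.5),(.6,0,.5),(.6,-.1,.5),(.6,.2,.5)]): print("b",b);run(W,b)
E
```

```text
b 0
   (0.45, 0.3, 0.4) [1.56, -0.31, -1.54, 1.62, -0.5, 1.47, -0.11] err 0.086
   (0.6, 0.3, 0.4) [0.16, 0.67, -1.23, 1.23, 0.63, 1.64, -0.94] err 0.0
   (0.65, 0.3, 0.3) [0.14, 0.79, -1.16, 1.26, 0.71, 1.52, -0.93] err 0.0
b 0
   (0.43, 0.2, 0.5) [1.5, -0.31, -1.54, 1.51, -0.34, 1.63, -0.09] err 0.014
   (0.42, 0, 0.6) [1.4, -0.13, -1.26, 1.38, -0.13, 1.8, 0.11] err 0.0
   (0.35, -0.23, 0.6) [1.51, -0.08, -0.88, 1.39, -0.06, 1.8, 0.62] err 0.0
   (0.55, -0.25, 0.5) [1.03, 0.4, -0.97, 1.22, 0.33, 1.69, 0.13] err 0.0
   (0.6, 0, 0.5) [0.62, 0.4, -0.99, 1.23, 0.33, 1.68, -0.3] err 0.0
   (0.55, 0.25, 0.5) [0.19, 0.41, -1.0, 1.21, 0.35, 1.69, -0.73] err 0.0
b 0
   (0.5, 0.1, 0.5) [1.9, -0.31, -1.54, 1.45, -0.43, 1.66, 0.22] err 0.058
   (0.6, 0, 0.5) [0.76, 0.65, -1.54, 1.21, 0.68, 1.84, -0.57] err 0.003
   (0.6, -0.1, 0.5) [0.9, 0.66, -1.54, 1.19, 0.7, 1.85, -0.4] err 0.0
   (0.6, 0.2, 0.5) [0.34, 0.64, -1.4, 1.12, 0.65, 1.83, -0.82] err 0.0
b 0.1
   (0.45, 0.3, 0.4) [1.54, -0.31, -1.54, 1.63, -0.46, 1.45, -0.14] err 0.097
   (0.6, 0.3, 0.4) [-0.01, 0.51, -0.78, 1.24, 0.35, 1.53, -0.74] err 0.0
   (0.65, 0.3, 0.3) [-0.04, 0.63, -0.71, 1.27, 0.4, 1.39, -0.72] err 0.0
b 0.1
   (0.43, 0.2, 0.5) [1.49, -0.31, -1.54, 1.51, -0.33, 1.62, -0.11] err 0.02
   (0.42, 0, 0.6) [0.93, -0.07, -0.89, 1.39, -0.06, 1.8, 0.04] err 0.0
   (0.35, -0.23, 0.6) [1.17, -0.07, -0.56, 1.4, -0.04, 1.8, 0.6] err 0.0
   (0.55, -0.25, 0.5) [0.94, 0.35, -0.79, 1.22, 0.25, 1.66, 0.2] err 0.0
   (0.6, 0, 0.5) [0.54, 0.36, -0.84, 1.23, 0.26, 1.66, -0.24] err 0.0
   (0.55, 0.25, 0.5) [0.12, 0.37, -0.86, 1.22, 0.28, 1.67, -0.68] err 0.0
b 0.1
   (0.5, 0.1, 0.5) [1.9, -0.31, -1.54, 1.45, -0.4, 1.65, 0.18] err 0.072
   (0.6, 0, 0.5) [0.5, 0.34, -0.76, 1.23, 0.23, 1.66, -0.21] err 0.0
   (0.6, -0.1, 0.5) [0.68, 0.37, -0.81, 1.21, 0.26, 1.67, -0.07] err 0.0
   (0.6, 0.2, 0.5) [0.16, 0.43, -0.81, 1.14, 0.31, 1.7, -0.57] err 0.0
```

Emit:
{"op": "apply_moves", "data": {"travel": [[0,0,-0.05],[-0.01,0,-0.1],[-0.03,-0.01,-0.15],[-0.06,-0.01,-0.2],[-0.1,-0.02,-0.22],[-0.15,-0.02,-0.25],[-0.2,-0.03,-0.28],[-0.25,-0.03,-0.28]], "turn": [[0,0,0],[0,0,0],[0,0,0],[0,0,0],[0,0,0],[0,0,0],[0,0,0],[0,0,0]], "gripper": [1,1,1,1,1,1,1,1]}}

```text
clock: 6.35
ee_pos: [0.3423, -0.0035, 0.6154]
tool_rot: [[-0.001, 0.998, 0.066], [0.999, -0.001, 0.036], [0.036, 0.066, -0.997]]
force: [0.6, 0.8, 0.1]
grip_width: 0.998
grip_force: 0.0
```

```bash
cat > st.py <<'E'
from cell import r
s=r.state(); print(s["ee_pos"].round(4),s["qpos"].round(2).tolist(),s["tool_rot"].round(3).tolist(),round(s["grip_width"],3),s["force"].round(1),s["clock"])
E
python3 st.py
```

```text
[ 0.3423 -0.0035  0.6154] [0.61, -0.28, -0.42, 1.52, -0.17, 1.81, 0.15] [[-0.001, 0.998, 0.066], [0.999, -0.001, 0.036], [0.036, 0.066, -0.997]] 0.998 [0.6 0.8 0.1] 6.35
```

Emit:
{"op": "apply_moves", "data": {"travel": [[0.006,0.035,0.01],[0.012,0.07,0.03],[0.02,0.105,0.05],[0.03,0.14,0.07],[0.035,0.175,0.09],[0.04,0.21,0.11],[0.05,0.25,0.134],[0.05,0.25,0.134]], "turn": [[0.01,-0.005,0],[0.02,-0.01,0],[0.03,-0.015,0],[0.04,-0.02,0],[0.05,-0.025,0],[0.066,-0.036,0],[0.066,-0.036,0],[0.066,-0.036,0]], "gripper": [1,1,1,1,1,1,1,1]}}

```text
clock: 7.35
ee_pos: [0.6013, 0.0523, 0.4916]
tool_rot: [[0.0, 1.0, -0.012], [1.0, 0.0, 0.003], [0.003, -0.012, -1.0]]
force: [-0.4, 0.0, -1.1]
grip_width: 0.998
grip_force: 0.0
```

```bash
python3 st.py
```

```text
[0.6013 0.0523 0.4916] [0.36, 0.34, -0.69, 1.24, 0.21, 1.64, -0.29] [[0.0, 1.0, -0.012], [1.0, 0.0, 0.003], [0.003, -0.012, -1.0]] 0.998 [-0.4  0.  -1.1] 7.35
```

Emit:
{"op": "apply_moves", "data": {"travel": [[0.04,0,0.0],[0.08,0,0.01],[0.12,-0.01,0.03],[0.16,-0.03,0.06],[0.2,-0.06,0.09],[0.24,-0.09,0.12],[0.276,-0.12,0.16],[0.276,-0.134,0.2]], "turn": [[0,0,0],[0,0,0],[0,0,0],[0,0,0],[0,0,0],[0,0,0],[0,0,0],[0,0,0]], "gripper": [1,1,1,1,1,1,1,1]}}

```text
clock: 8.35
ee_pos: [0.4621, 0.3325, 0.2981]
tool_rot: [[-0.006, 1.0, -0.003], [1.0, 0.006, 0.004], [0.004, -0.003, -1.0]]
force: [1.0, 0.5, -0.5]
grip_width: 1.004
grip_force: 0.0
```

```bash
python3 st.py
```

```text
[0.4621 0.3325 0.2981] [-0.04, 0.36, -0.79, 1.67, 0.26, 1.22, -0.89] [[-0.006, 1.0, -0.003], [1.0, 0.006, 0.004], [0.004, -0.003, -1.0]] 1.004 [ 1.   0.5 -0.5] 8.35
```

Emit:
{"op": "apply_moves", "data": {"travel": [[0,0,0.03],[0,0,0.06],[0,0,0.09],[0,0,0.11],[0,0,0.12],[0,0,0.12],[0,0,0.12],[0,0,0.12]], "turn": [[0,0,0],[0,0,0],[0,0,0],[0,0,0],[0,0,0],[0,0,0],[0,0,0],[0,0,0]], "gripper": [1,1,1,1,1,1,1,1]}}

```text
clock: 9.35
ee_pos: [0.4645, 0.3298, 0.178]
tool_rot: [[-0.0, 1.0, -0.004], [1.0, 0.0, 0.002], [0.002, -0.004, -1.0]]
force: [-0.2, 0.1, -0.6]
grip_width: 1.001
grip_force: 0.0
```

```bash
python3 - <<'E'
from h import *
m=r.camera_model("wrist");a=r.read_camera("wrist")
import st
cv2.imwrite("pics/w4.png",a[:,:,::-1])
for c in("blue","yel","red"):
  for b in blobs(a,c,300): print(c,np.round(b[:3],1),b[3],onz(m,b[0],b[1],.1035 if c=="blue" else .036).round(4))
E
```

```text
[0.4644 0.3297 0.1778] [-0.09, 0.49, -0.73, 1.8, 0.37, 1.0, -0.98] [[-0.0, 1.0, -0.004], [1.0, 0.0, 0.002], [0.002, -0.004, -1.0]] 1.001 [-0.8 -0.7 -0.1] 9.4
blue [ 475.9  312.9 2744. ] (433, 286, 77, 60) [0.6023 0.2698 0.1035]
blue [ 280.1  234.1 3003.5] (250, 203, 61, 63) [0.4661 0.3272 0.1035]
blue [  418.9   186.2 10058. ] (362, 130, 115, 113) [0.553  0.3589 0.1035]
yel [ 189.1  357.9 2356.5] (161, 331, 56, 55) [0.3809 0.1811 0.036 ]
yel [ 278.6  209.8 5219. ] (235, 172, 88, 73) [0.4654 0.3263 0.036 ]
red [ 324.2  323.  7214.5] (274, 276, 102, 93) [0.5076 0.219  0.036 ]
red [ 115.8  213.4 4905.5] (75, 175, 82, 78) [0.3285 0.3229 0.036 ]
```

View pics/w4.png

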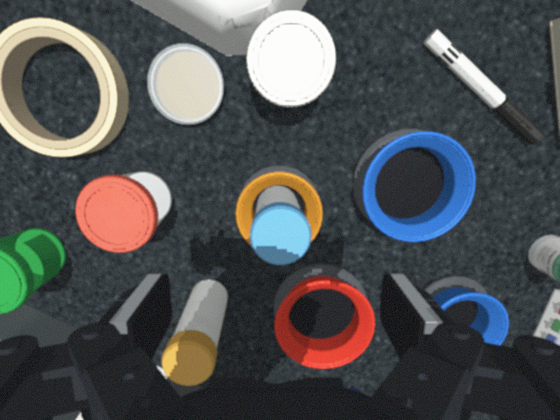

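Wrist view: the blue vial lid is at (280,234), centred between the fingers at (150,300) and (410,300). White cup is at (292,58), clear of the gripper.

Emit:
{"op": "apply_moves", "data": {"travel": [[-0.002,0.002,0.03],[-0.0025,0.002,0.06],[-0.0025,0.002,0.085],[-0.0025,0.002,0.092],[-0.0025,0.002,0.092],[-0.0025,0.002,0.092],[-0.0025,0.002,0.092],[-0.0025,0.002,0.092]], "turn": [[0,0,0],[0,0,0],[0,0,0],[0,0,0],[0,0,0],[0,0,0],[0,0,0],[0,0,0]], "gripper": [1,1,1,1,1,0.3,0.3,0.3], "force": 30}}

```text
clock: 10.4
ee_pos: [0.466, 0.3273, 0.0859]
tool_rot: [[-0.0, 1.0, -0.004], [1.0, 0.0, 0.002], [0.002, -0.004, -1.0]]
force: [-1.7, 0.3, 5.7]
grip_width: 0.432
grip_force: 29.5
```

Emit:
{"op": "apply_moves", "data": {"travel": [[0,0,0],[0,0,0],[0,0,0],[0,0,0],[0,0,-0.02],[0,0,-0.04],[0,0,-0.06],[0,0,-0.08]], "turn": [[0,0,0],[0,0,0],[0,0,0],[0,0,0],[0,0,0],[0,0,0],[0,0,0],[0,0,0]], "gripper": [0.2,0.2,0.2,0.2,0.2,0.2,0.2,0.2], "force": 30}}

```text
clock: 11.4
ee_pos: [0.4662, 0.3269, 0.1669]
tool_rot: [[-0.0, 1.0, -0.004], [1.0, 0.0, 0.002], [0.002, -0.004, -1.0]]
force: [-0.2, 0.4, 0.3]
grip_width: 0.434
grip_force: 30.4
```

```bash
python3 st.py
```

```text
[0.4662 0.3269 0.1669] [-0.09, 0.5, -0.73, 1.81, 0.39, 0.99, -0.98] [[-0.0, 1.0, -0.004], [1.0, 0.0, 0.002], [0.002, -0.004, -1.0]] 0.434 [-0.2  0.4  0.3] 11.4
```

Emit:
{"op": "apply_moves", "data": {"travel": [[-0.005,0.01,-0.02],[-0.02,0.035,-0.03],[-0.04,0.065,-0.03],[-0.06,0.095,-0.03],[-0.08,0.125,-0.03],[-0.1,0.155,-0.03],[-0.11,0.173,-0.03],[-0.11,0.173,-0.03]], "turn": [[0,0,0],[0,0,0],[0,0,0],[0,0,0],[0,0,0],[0,0,0],[0,0,0],[0,0,0]], "gripper": [0.2,0.2,0.2,0.2,0.2,0.2,0.2,0.2]}}

```text
clock: 12.4
ee_pos: [0.6405, 0.2149, 0.1943]
tool_rot: [[0.003, 1.0, -0.005], [1.0, -0.003, 0.001], [0.001, -0.005, -1.0]]
force: [-0.5, -0.7, -0.2]
grip_width: 0.432
grip_force: 30.4
```

```bash
python3 - <<'E'
from h import *
m=r.camera_model("wrist");a=r.read_camera("wrist")
import st
cv2.imwrite("pics/w5.png",a[:,:,::-1])
for c in("blue","dark"):
  for b in blobs(a,c,300): print(c,np.round(b[:3],1),b[3],onz(m,b[0],b[1],.036).round(4))
E
```

```text
[0.639  0.2166 0.1943] [0.08, 0.64, -0.67, 1.51, 0.41, 1.15, -0.66] [[0.001, 1.0, -0.006], [1.0, -0.001, 0.002], [0.002, -0.006, -1.0]] 0.434 [-1.1 -0.8  0. ] 12.45
blue [150.1 403.2 396. ] (142, 384, 17, 36) [ 0.5067 -0.0017  0.036 ]
blue [226.  365.3 395.5] (216, 350, 22, 27) [0.5881 0.0451 0.036 ]
blue [  39.2  332.7 2927.5] (5, 305, 72, 62) [0.4056 0.0827 0.036 ]
blue [167.9 303.8 769. ] (145, 282, 47, 41) [0.5353 0.1143 0.036 ]
blue [471.9 293.9 419.5] (465, 269, 14, 52) [0.8239 0.1246 0.036 ]
blue [ 274.7  301.5 8616. ] (225, 248, 102, 106) [0.6375 0.1167 0.036 ]
blue [ 275.   196.4 4983. ] (233, 159, 85, 71) [0.6382 0.2191 0.036 ]
blue [  198.     45.2 10147. ] (138, 0, 120, 101) [0.5783 0.3404 0.036 ]
dark [150.1 403.2 399.5] (142, 384, 17, 36) [ 0.5067 -0.0017  0.036 ]
dark [229.9 354.9 970.5] (216, 327, 30, 50) [0.5925 0.0573 0.036 ]
dark [167.9 303.9 815.5] (145, 282, 47, 41) [0.5352 0.1142 0.036 ]
```

View pics/w5.png

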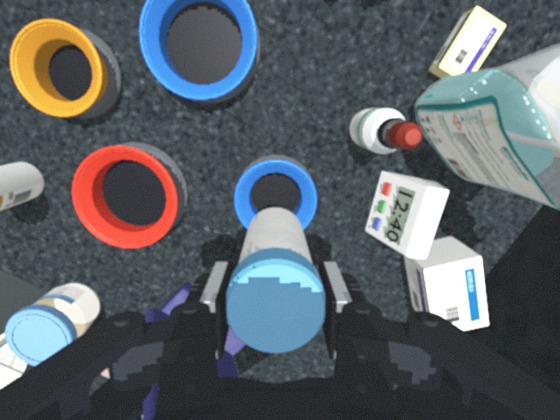

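Wrist view: the held blue-lid vial at (276,300) hangs straight over the narrow blue nest at (275,196). Both are at x≈0.639, y≈0.217, and the holder is lower left.

Emit:
{"op": "apply_moves", "data": {"travel": [[0,0,0.03],[0,0,0.055],[0,0,0.075],[0,0,0.09],[0,0,0.1],[0,0,0.107],[0,0,0.107],[0,0,0.107]], "turn": [[0,0,0],[0,0,0],[0,0,0],[0,0,0],[0,0,0],[0,0,0],[0,0,0],[0,0,0]], "gripper": [0.2,0.2,0.2,0.2,0.2,0.2,0.2,0.2]}}

```text
clock: 13.45
ee_pos: [0.6389, 0.2172, 0.0875]
tool_rot: [[-0.0, 1.0, -0.005], [1.0, 0.0, 0.002], [0.002, -0.005, -1.0]]
force: [0.7, 0.1, -0.0]
grip_width: 0.436
grip_force: 30.4
```

```bash
python3 st.py
```

```text
[0.6389 0.2172 0.0875] [0.05, 0.75, -0.61, 1.58, 0.49, 0.98, -0.72] [[-0.0, 1.0, -0.005], [1.0, 0.0, 0.002], [0.002, -0.005, -1.0]] 0.436 [ 0.7  0.1 -0. ] 13.45
```

Emit:
{"op": "apply_moves", "data": {"travel": [[0,0,0.0015],[0,0,0.0015],[0,0,0.0015],[0,0,0.0015],[0,0,0.0015],[0,0,0.0015],[0,0,0.0015],[0,0,0.0015]], "turn": [[0,0,0],[0,0,0],[0,0,0],[0,0,0],[0,0,0],[0,0,0],[0,0,0],[0,0,0]], "gripper": [0.2,0.2,0.5,0.6,0.8,0.9,0.9,0.9]}}

```text
clock: 14.45
ee_pos: [0.6385, 0.217, 0.0854]
tool_rot: [[-0.0, 1.0, -0.005], [1.0, 0.0, 0.002], [0.002, -0.005, -1.0]]
force: [-0.1, -0.1, 0.0]
grip_width: 0.902
grip_force: 0.0
```

Emit:
{"op": "apply_moves", "data": {"travel": [[0,0,-0.03],[0,0,-0.06],[0,0,-0.1],[0,-0.02,-0.13],[0,-0.06,-0.15],[0,-0.1,-0.15],[0.004,-0.15,-0.15],[0.008,-0.19,-0.15]], "turn": [[0,0,0],[0,0,0],[0,0,0],[0,0,0],[0,0,0],[0,0,0],[0,0,0],[0,0,0]], "gripper": [1,1,1,1,1,1,1,1]}}

```text
clock: 15.45
ee_pos: [0.4474, 0.2249, 0.2366]
tool_rot: [[-0.001, 1.0, -0.005], [1.0, 0.001, 0.001], [0.001, -0.005, -1.0]]
force: [-0.3, 0.4, 0.7]
grip_width: 1.001
grip_force: 0.0
```

```bash
python3 - <<'E'
from h import *
m=r.camera_model("wrist");a=r.read_camera("wrist")
import st
b=r.read_camera("top");mt=r.camera_model("top")
for c in("blue","yel"):
  for k in blobs(b,c,150): print(c,np.round(k[:3],1),onz(mt,k[0],k[1],.1035).round(4))
for k in blobs(a,"yel",300): print("w",np.round(k[:3],1),onz(m,k[0],k[1],.0935).round(4))
cv2.imwrite("pics/c1.png",np.hstack([a,b])[:,:,::-1][:, :, :])
cv2.imwrite("pics/c1.png",cv2.resize(np.hstack([a,b])[:,:,::-1],(800,300),interpolation=cv2.INTER_AREA))
E
```

```text
[0.4419 0.226  0.2361] [0.17, 0.28, -0.81, 1.91, 0.23, 1.06, -0.73] [[-0.005, 1.0, -0.009], [1.0, 0.005, -0.001], [-0.001, -0.009, -1.0]] 0.994 [-5.9  0.3 -1. ] 15.5
blue [ 63.6 244.2 169. ] [0.3813 0.671  0.1035]
blue [366.7 214.6 708. ] [0.4212 0.1039 0.1035]
blue [ 241.   149.2 1522. ] [0.5569 0.3389 0.1035]
yel [301.3 229.8 291.5] [0.3959 0.2276 0.1035]
yel [252.5 201.6 992.5] [0.4525 0.3181 0.1035]
w [ 218.   204.4 1823. ] [0.3974 0.2254 0.0935]
w [ 297.9   85.1 5383. ] [0.4626 0.3193 0.0935]
```

View pics/c1.png

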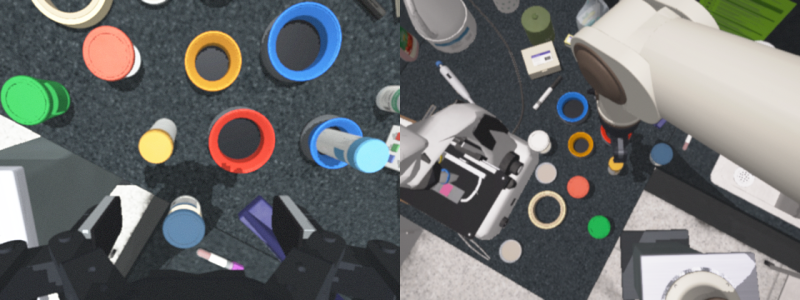

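The blue vial stands in the narrow blue nest (wrist half, around (345,145)). The yellow vial is untouched at (157,143), and its nest at (213,60) is empty.

Emit:
{"op": "apply_moves", "data": {"travel": [[0,-0.015,0.01],[0,-0.03,0.03],[0,-0.045,0.05],[0,-0.047,0.07],[0,-0.047,0.085],[0,-0.047,0.085],[0,-0.047,0.085],[0,-0.047,0.085]], "turn": [[0,0,0],[0,0,0],[0,0,0],[0,0,0],[0,0,0],[0,0,0],[0,0,0],[0,0,0]], "gripper": [1,1,1,1,1,1,1,1]}}

```text
clock: 16.55
ee_pos: [0.4026, 0.2252, 0.1524]
tool_rot: [[-0.0, 1.0, -0.004], [1.0, 0.0, 0.002], [0.002, -0.004, -1.0]]
force: [-0.0, -0.1, 0.5]
grip_width: 1.003
grip_force: 0.0
```

```bash
python3 - <<'E'
from h import *
m=r.camera_model("wrist");a=r.read_camera("wrist")
import st
for k in blobs(a,"yel",300): print("w",np.round(k[:3],1),onz(m,k[0],k[1],.0935).round(4),onz(m,k[0],k[1],.036).round(4))
E
```

```text
[0.4025 0.2251 0.1523] [0.11, 0.34, -0.78, 2.07, 0.31, 0.85, -0.85] [[0.0, 1.0, -0.004], [1.0, -0.0, 0.002], [0.002, -0.004, -1.0]] 0.999 [ 0.5 -0.3  0.5] 16.6
w [ 270.1  238.2 3481. ] [0.3979 0.2251 0.0935] [0.3968 0.2054 0.036 ]
w [ 370.6   73.9 9611. ] [0.4522 0.3182 0.0935] [0.4664 0.3247 0.036 ]
```

Emit:
{"op": "apply_moves", "data": {"travel": [[0,-0.003,0.025],[0,-0.003,0.05],[0,-0.003,0.07],[0,-0.003,0.077],[0,-0.003,0.077],[0,-0.003,0.077],[0,-0.003,0.077],[0,-0.003,0.077]], "turn": [[0,0,0],[0,0,0],[0,0,0],[0,0,0],[0,0,0],[0,0,0],[0,0,0],[0,0,0]], "gripper": [1,1,1,1,1,0.6,0.3,0.3], "force": 30}}

```text
clock: 17.6
ee_pos: [0.3991, 0.2252, 0.0754]
tool_rot: [[-0.0, 1.0, -0.004], [1.0, 0.0, 0.002], [0.002, -0.004, -1.0]]
force: [-0.1, -1.1, 6.5]
grip_width: 0.437
grip_force: 29.4
```

Emit:
{"op": "apply_moves", "data": {"travel": [[0,0,0],[0,0,0],[0,0,0],[0,0,-0.02],[0,0,-0.045],[0,0,-0.07],[0,0,-0.09],[0,0,-0.09]], "turn": [[0,0,0],[0,0,0],[0,0,0],[0,0,0],[0,0,0],[0,0,0],[0,0,0],[0,0,0]], "gripper": [0.2,0.2,0.2,0.2,0.2,0.2,0.2,0.2]}}

```text
clock: 18.6
ee_pos: [0.4001, 0.2252, 0.166]
tool_rot: [[0.0, 1.0, -0.002], [1.0, -0.0, 0.002], [0.002, -0.002, -1.0]]
force: [-0.5, -0.5, -0.5]
grip_width: 0.433
grip_force: 30.4
```

```bash
python3 st.py
```

```text
[0.4001 0.2252 0.166 ] [0.13, 0.31, -0.8, 2.07, 0.28, 0.88, -0.83] [[0.0, 1.0, -0.002], [1.0, -0.0, 0.002], [0.002, -0.002, -1.0]] 0.433 [-0.5 -0.5 -0.5] 18.6
```

Emit:
{"op": "apply_moves", "data": {"travel": [[0.02,0.013,0],[0.045,0.03,0],[0.07,0.046,0],[0.09,0.06,0],[0.099,0.0655,0],[0.099,0.0655,0],[0.099,0.0655,0],[0.099,0.0655,0]], "turn": [[0,0,0],[0,0,0],[0,0,0],[0,0,0],[0,0,0],[0,0,0],[0,0,0],[0,0,0]], "gripper": [0.2,0.2,0.2,0.2,0.2,0.2,0.2,0.2]}}

```text
clock: 19.6
ee_pos: [0.4642, 0.3229, 0.1645]
tool_rot: [[0.0, 1.0, -0.005], [1.0, -0.0, 0.001], [0.001, -0.005, -1.0]]
force: [0.0, 0.0, -0.4]
grip_width: 0.432
grip_force: 30.4
```

Emit:
{"op": "apply_moves", "data": {"travel": [[0,0,0.02],[0,0,0.04],[0,0,0.055],[0,0,0.07],[0,0,0.077],[0,0,0.079],[0,0,0.079],[0,0,0.079]], "turn": [[0,0,0],[0,0,0],[0,0,0],[0,0,0],[0,0,0],[0,0,0],[0,0,0],[0,0,0]], "gripper": [0.2,0.2,0.2,0.2,0.2,0.2,0.2,0.2]}}

```text
clock: 20.6
ee_pos: [0.4639, 0.324, 0.0857]
tool_rot: [[-0.0, 1.0, -0.005], [1.0, 0.0, 0.001], [0.001, -0.005, -1.0]]
force: [-0.7, -1.6, 1.8]
grip_width: 0.432
grip_force: 32.6
```

```bash
python3 st.py
```

```text
[0.4639 0.324  0.0857] [-0.13, 0.61, -0.68, 1.87, 0.49, 0.85, -1.06] [[-0.0, 1.0, -0.005], [1.0, 0.0, 0.001], [0.001, -0.005, -1.0]] 0.432 [-0.7 -1.6  1.8] 20.6
```

Emit:
{"op": "apply_moves", "data": {"travel": [[0,0,0],[0,0,0],[0,0,0],[0,0,0],[0,0,0],[0,0,-0.02],[0,0,-0.05],[0,0,-0.08]], "turn": [[0,0,0],[0,0,0],[0,0,0],[0,0,0],[0,0,0],[0,0,0],[0,0,0],[0,0,0]], "gripper": [0.5,0.6,0.7,0.9,1,1,1,1]}}

```text
clock: 21.6
ee_pos: [0.4645, 0.3242, 0.1677]
tool_rot: [[-0.001, 1.0, -0.005], [1.0, 0.001, 0.002], [0.002, -0.005, -1.0]]
force: [0.8, 0.5, 0.1]
grip_width: 0.998
grip_force: 0.0
```

Emit:
{"op": "apply_moves", "data": {"travel": [[0,0,-0.03],[0,-0.02,-0.05],[0.001,-0.045,-0.06],[0.002,-0.07,-0.06],[0.003,-0.095,-0.06],[0.004,-0.12,-0.06],[0.004,-0.12,-0.06],[0.004,-0.12,-0.06]], "turn": [[0,0,0],[0,0,0],[0,0,0],[0,0,0],[0,0,0],[0,0,0],[0,0,0],[0,0,0]], "gripper": [1,1,1,1,1,1,1,1]}}

```text
clock: 22.6
ee_pos: [0.3458, 0.3279, 0.2271]
tool_rot: [[0.0, 1.0, -0.004], [1.0, -0.0, 0.002], [0.002, -0.004, -1.0]]
force: [0.9, 0.0, 0.5]
grip_width: 0.995
grip_force: 0.0
```

```bash
python3 - <<'E'
from h import *
m=r.camera_model("wrist");a=r.read_camera("wrist")
import st
for k in blobs(a,"red",300): print("w",np.round(k[:3],1),onz(m,k[0],k[1],.06).round(4),onz(m,k[0],k[1],.036).round(4))
cv2.imwrite("pics/w6.png",a[:,:,::-1])
E
```

```text
[0.346  0.3278 0.2268] [-0.05, 0.26, -0.87, 1.97, 0.23, 1.02, -1.02] [[0.001, 1.0, -0.004], [1.0, -0.001, 0.002], [0.002, -0.004, -1.0]] 0.999 [0.1 0.3 0.2] 22.65
w [ 441.7  284.3 3454.5] [0.5046 0.2437 0.06  ] [0.5169 0.2319 0.036 ]
w [ 272.6  197.7 3479.5] [0.3415 0.3291 0.06  ] [0.3412 0.3238 0.036 ]
```

View pics/w6.png

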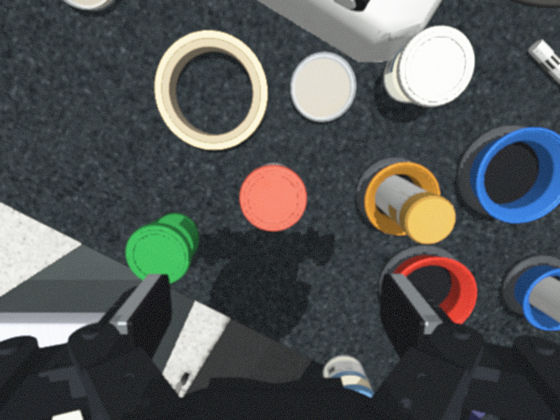

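Wrist view: the yellow vial stands in its nest at (405,205). The red cup at (273,198) is under the gripper; the green look-alike at (160,250) stays clear.

Emit:
{"op": "apply_moves", "data": {"travel": [[0.0015,-0.003,0.03],[0.0015,-0.003,0.06],[0.0015,-0.003,0.09],[0.0015,-0.003,0.12],[0.0015,-0.003,0.145],[0.0015,-0.003,0.165],[0.0015,-0.003,0.18],[0.0015,-0.003,0.189]], "turn": [[0,0,0],[0,0,0],[0,0,0],[0,0,0],[0,0,0],[0,0,0],[0,0,0],[0,0,0]], "gripper": [1,1,1,1,1,1,1,1]}}

```text
clock: 23.65
ee_pos: [0.341, 0.3294, 0.0364]
tool_rot: [[0.0, 1.0, -0.006], [1.0, -0.0, 0.001], [0.001, -0.006, -1.0]]
force: [1.4, -0.6, -0.1]
grip_width: 0.999
grip_force: 0.0
```

Emit:
{"op": "apply_moves", "data": {"travel": [[0,0,0],[0,0,0],[0,0,0],[0,0,0],[0,0,0],[0,0,-0.02],[0,0,-0.04],[0,0,-0.06]], "turn": [[0,0,0],[0,0,0],[0,0,0],[0,0,0],[0,0,0],[0,0,0],[0,0,0],[0,0,0]], "gripper": [0.8,0.7,0.5,0.5,0.5,0.5,0.5,0.5]}}

```text
clock: 24.65
ee_pos: [0.3411, 0.3291, 0.0979]
tool_rot: [[-0.0, 1.0, -0.005], [1.0, 0.0, 0.001], [0.001, -0.005, -1.0]]
force: [0.8, 0.4, -0.5]
grip_width: 0.669
grip_force: 32.1
```

```bash
python3 st.py
```

```text
[0.3411 0.3291 0.0979] [-0.19, 0.46, -0.76, 2.08, 0.45, 0.77, -1.22] [[-0.0, 1.0, -0.005], [1.0, 0.0, 0.001], [0.001, -0.005, -1.0]] 0.669 [ 0.8  0.4 -0.5] 24.65
```

Emit:
{"op": "apply_moves", "data": {"travel": [[0,0,-0.03],[0,0,-0.06],[-0.01,0.015,-0.09],[-0.03,0.045,-0.09],[-0.055,0.085,-0.09],[-0.08,0.125,-0.09],[-0.1,0.155,-0.09],[-0.111,0.168,-0.09]], "turn": [[0,0,0],[0,0,0],[0,0,0],[0,0,0],[0,0,0],[0,0,0],[0,0,0],[0,0,0]], "gripper": [0.5,0.5,0.5,0.5,0.5,0.5,0.5,0.5]}}

```text
clock: 25.65
ee_pos: [0.5111, 0.2163, 0.1859]
tool_rot: [[0.003, 1.0, -0.005], [1.0, -0.003, 0.001], [0.001, -0.005, -1.0]]
force: [-0.2, 0.8, -0.9]
grip_width: 0.665
grip_force: 32.2
```

Emit:
{"op": "apply_moves", "data": {"travel": [[0,0,0.0],[0,0,0.02],[0,0,0.04],[0,0,0.06],[0,0,0.07],[0,0,0.07],[0,0,0.07],[0,0,0.07]], "turn": [[0,0,0],[0,0,0],[0,0,0],[0,0,0],[0,0,0],[0,0,0],[0,0,0],[0,0,0]], "gripper": [0.5,0.5,0.5,0.5,0.5,0.5,0.5,0.5]}}

```text
clock: 26.65
ee_pos: [0.5098, 0.2187, 0.1168]
tool_rot: [[-0.0, 1.0, -0.004], [1.0, 0.0, 0.002], [0.002, -0.004, -1.0]]
force: [-0.0, 0.6, -0.9]
grip_width: 0.666
grip_force: 32.2
```

```bash
python3 st.py
```

```text
[0.5098 0.2187 0.1168] [0.1, 0.54, -0.7, 1.88, 0.44, 0.88, -0.82] [[-0.0, 1.0, -0.004], [1.0, 0.0, 0.002], [0.002, -0.004, -1.0]] 0.666 [-0.   0.6 -0.9] 26.65
```

Emit:
{"op": "apply_moves", "data": {"travel": [[0,-0.0015,0.02],[0,-0.0015,0.035],[0,-0.0015,0.05],[0,-0.0015,0.06],[0,-0.0015,0.066],[0,-0.0015,0.069],[0,-0.0015,0.069],[0,-0.0015,0.069]], "turn": [[0,0,0],[0,0,0],[0,0,0],[0,0,0],[0,0,0],[0,0,0],[0,0,0],[0,0,0]], "gripper": [0.5,0.5,0.5,0.5,0.5,0.5,0.5,0.5]}}

```text
clock: 27.65
ee_pos: [0.5074, 0.2192, 0.0479]
tool_rot: [[-0.0, 1.0, -0.005], [1.0, 0.0, 0.002], [0.002, -0.005, -1.0]]
force: [-2.9, -0.6, 5.7]
grip_width: 0.668
grip_force: 32.1
```

```bash
python3 st.py
```

```text
[0.5074 0.2192 0.0479] [0.04, 0.64, -0.63, 1.91, 0.53, 0.76, -0.89] [[-0.0, 1.0, -0.005], [1.0, 0.0, 0.002], [0.002, -0.005, -1.0]] 0.668 [-2.9 -0.6  5.7] 27.65
```

Emit:
{"op": "apply_moves", "data": {"travel": [[0,0,0],[0,0,0],[0,0,0],[0,0,0],[0,0,-0.02],[0,0,-0.05],[0,0,-0.08],[0,0,-0.11]], "turn": [[0,0,0],[0,0,0],[0,0,0],[0,0,0],[0,0,0],[0,0,0],[0,0,0],[0,0,0]], "gripper": [0.75,0.85,0.95,1,1,1,1,1]}}

```text
clock: 28.65
ee_pos: [0.5081, 0.2187, 0.1595]
tool_rot: [[-0.001, 1.0, -0.004], [1.0, 0.001, 0.002], [0.002, -0.004, -1.0]]
force: [0.1, 0.6, -0.8]
grip_width: 1.0
grip_force: 0.0
```

Emit:
{"op": "apply_moves", "data": {"travel": [[-0.02,-0.015,-0.04],[-0.045,-0.03,-0.05],[-0.07,-0.045,-0.05],[-0.095,-0.06,-0.05],[-0.115,-0.073,-0.05],[-0.123,-0.078,-0.05],[-0.123,-0.078,-0.05],[-0.123,-0.078,-0.05]], "turn": [[0,0,0],[0,0,0],[0,0,0],[0,0,0],[0,0,0],[0,0,0],[0,0,0],[0,0,0]], "gripper": [1,1,1,1,1,1,1,1]}}

```text
clock: 29.65
ee_pos: [0.4309, 0.0963, 0.2078]
tool_rot: [[-0.001, 1.0, -0.004], [1.0, 0.001, 0.002], [0.002, -0.004, -1.0]]
force: [0.5, 0.7, 0.4]
grip_width: 1.005
grip_force: 0.0
```

```bash
python3 - <<'E'
from h import *
m=r.camera_model("wrist");a=r.read_camera("wrist")
import st
for c in("blue","red"):
  for k in blobs(a,c,300): print(c,np.round(k[:3],1),onz(m,k[0],k[1],.06).round(4),onz(m,k[0],k[1],.0).round(4))
cv2.imwrite("pics/w7.png",a[:,:,::-1])
E
```

```text
[0.4308 0.0964 0.2077] [0.47, 0.2, -0.82, 2.06, 0.17, 0.95, -0.44] [[-0.002, 1.0, -0.005], [1.0, 0.002, 0.002], [0.002, -0.005, -1.0]] 0.997 [ 0.1  0.2 -0.2] 29.7
blue [ 272.8  204.3 3976.5] [0.4269 0.096  0.06  ] [0.4262 0.0816 0.    ]
blue [  466.4   241.9 14104.5] [0.5961 0.0626 0.06  ] [0.6302 0.0413 0.    ]
blue [ 524.4   55.6 6165.5] [0.6181 0.2125 0.06  ] [0.6567 0.2221 0.    ]
red [  371.9    52.5 10368. ] [0.5022 0.2146 0.06  ] [ 0.517   0.2246 -0.    ]
```

View pics/w7.png

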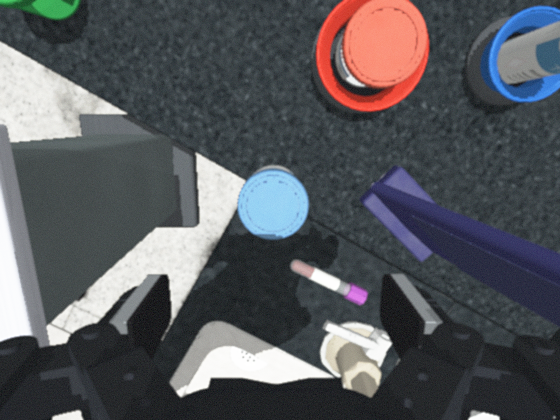

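Wrist view: the red cup is seated in the red nest (385,50). The blue cup at (273,204) is centred, with the holder foot at (395,205) outside the finger sweep.

Emit:
{"op": "apply_moves", "data": {"travel": [[0,-0.002,0.03],[0,-0.002,0.06],[0,-0.002,0.09],[0,-0.002,0.115],[0,-0.002,0.14],[0,-0.002,0.155],[0,-0.002,0.165],[0,-0.002,0.17]], "turn": [[0,0,0],[0,0,0],[0,0,0],[0,0,0],[0,0,0],[0,0,0],[0,0,0],[0,0,0]], "gripper": [1,1,1,1,1,1,1,1]}}

```text
clock: 30.7
ee_pos: [0.4275, 0.0959, 0.0371]
tool_rot: [[-0.001, 1.0, -0.005], [1.0, 0.001, 0.002], [0.002, -0.005, -1.0]]
force: [0.3, -0.1, 0.4]
grip_width: 1.001
grip_force: 0.0
```

Emit:
{"op": "apply_moves", "data": {"travel": [[0,0,0],[0,0,0],[0,0,0],[0,0,0],[0,0,0],[0,0,-0.02],[0,0,-0.04],[0,0,-0.06]], "turn": [[0,0,0],[0,0,0],[0,0,0],[0,0,0],[0,0,0],[0,0,0],[0,0,0],[0,0,0]], "gripper": [0.8,0.7,0.5,0.5,0.5,0.5,0.5,0.5]}}

```text
clock: 31.7
ee_pos: [0.4277, 0.0953, 0.0984]
tool_rot: [[-0.0, 1.0, -0.005], [1.0, 0.0, 0.001], [0.001, -0.005, -1.0]]
force: [0.5, -0.6, -0.5]
grip_width: 0.659
grip_force: 32.1
```

```bash
python3 st.py
```

```text
[0.4277 0.0953 0.0984] [0.35, 0.39, -0.73, 2.16, 0.39, 0.72, -0.64] [[-0.0, 1.0, -0.005], [1.0, 0.0, 0.001], [0.001, -0.005, -1.0]] 0.659 [ 0.5 -0.6 -0.5] 31.7
```

Emit:
{"op": "apply_moves", "data": {"travel": [[0,0,-0.03],[0,0,-0.07],[0.02,0.01,-0.1],[0.055,0.03,-0.105],[0.095,0.055,-0.105],[0.135,0.08,-0.105],[0.175,0.105,-0.105],[0.21,0.127,-0.105]], "turn": [[0,0,0],[0,0,0],[0,0,0],[0,0,0],[0,0,0],[0,0,0],[0,0,0],[0,0,0]], "gripper": [0.5,0.5,0.5,0.5,0.5,0.5,0.5,0.5]}}

```text
clock: 32.7
ee_pos: [0.556, 0.3066, 0.2022]
tool_rot: [[-0.0, 1.0, -0.005], [1.0, 0.0, 0.002], [0.002, -0.005, -1.0]]
force: [0.3, 0.3, 0.1]
grip_width: 0.662
grip_force: 32.1
```

Emit:
{"op": "apply_moves", "data": {"travel": [[0.02,0.013,0.0],[0.035,0.022,0.0],[0.041,0.026,0.0],[0.041,0.026,0],[0.041,0.026,0.02],[0.041,0.026,0.05],[0.041,0.026,0.07],[0.041,0.026,0.08]], "turn": [[0,0,0],[0,0,0],[0,0,0],[0,0,0],[0,0,0],[0,0,0],[0,0,0],[0,0,0]], "gripper": [0.5,0.5,0.5,0.5,0.5,0.5,0.5,0.5]}}

```text
clock: 33.7
ee_pos: [0.5799, 0.3453, 0.1198]
tool_rot: [[0.0, 1.0, -0.008], [1.0, -0.0, -0.0], [-0.0, -0.008, -1.0]]
force: [-0.8, 0.4, -0.7]
grip_width: 0.664
grip_force: 32.1
```

```bash
python3 st.py
```

```text
[0.5799 0.3453 0.1198] [-0.11, 0.74, -0.7, 1.56, 0.52, 1.05, -0.95] [[0.0, 1.0, -0.008], [1.0, -0.0, -0.0], [-0.0, -0.008, -1.0]] 0.664 [-0.8  0.4 -0.7] 33.7
```

Nest at (0.5805, 0.3463); the final TCP height should be about 0.048.

Emit:
{"op": "apply_moves", "data": {"travel": [[0.001,0.001,0.02],[0.001,0.001,0.035],[0.001,0.001,0.05],[0.001,0.001,0.06],[0.001,0.001,0.068],[0.001,0.001,0.072],[0.001,0.001,0.072],[0.001,0.001,0.072]], "turn": [[0,0,0],[0,0,0],[0,0,0],[0,0,0],[0,0,0],[0,0,0],[0,0,0],[0,0,0]], "gripper": [0.5,0.5,0.5,0.5,0.5,0.5,0.5,0.5]}}

```text
clock: 34.7
ee_pos: [0.5816, 0.3478, 0.0504]
tool_rot: [[-0.0, 1.0, -0.005], [1.0, 0.0, 0.002], [0.002, -0.005, -1.0]]
force: [0.1, 1.2, 0.2]
grip_width: 0.661
grip_force: 32.1
```

```bash
python3 st.py
```

```text
[0.5816 0.3478 0.0504] [-0.14, 0.82, -0.65, 1.58, 0.57, 0.94, -0.99] [[-0.0, 1.0, -0.005], [1.0, 0.0, 0.002], [0.002, -0.005, -1.0]] 0.661 [0.1 1.2 0.2] 34.7
```

Emit:
{"op": "apply_moves", "data": {"travel": [[0,0,0.001],[0,0,0.002],[0,0,0.002],[0,0,0.002],[0,0,0.002],[0,0,0.002],[0,0,0.002],[0,0,0.002]], "turn": [[0,0,0],[0,0,0],[0,0,0],[0,0,0],[0,0,0],[0,0,0],[0,0,0],[0,0,0]], "gripper": [0.5,0.5,0.5,0.75,0.85,0.95,1,1]}}

```text
clock: 35.7
ee_pos: [0.5813, 0.3475, 0.0478]
tool_rot: [[-0.0, 1.0, -0.005], [1.0, 0.0, 0.001], [0.001, -0.005, -1.0]]
force: [0.5, -0.5, 0.5]
grip_width: 1.003
grip_force: 0.0
```

Emit:
{"op": "apply_moves", "data": {"travel": [[0,0,-0.03],[0,0,-0.07],[0,0,-0.11],[0,0,-0.15],[0,0,-0.2],[0,0,-0.25],[0,0,-0.27],[0,0,-0.27]], "turn": [[0,0,0],[0,0,0],[0,0,0],[0,0,0],[0,0,0],[0,0,0],[0,0,0],[0,0,0]], "gripper": [1,1,1,1,1,1,1,1]}}

```text
clock: 36.7
ee_pos: [0.5831, 0.3477, 0.3191]
tool_rot: [[-0.0, 1.0, -0.003], [1.0, 0.0, 0.003], [0.003, -0.003, -1.0]]
force: [0.6, 0.3, -0.8]
grip_width: 0.999
grip_force: 0.0
```

```bash
python3 - <<'E'
from h import *
m=r.camera_model("wrist");a=r.read_camera("wrist"); b=r.read_camera("scene")
import st
H={"blue":.07,"red":.07,"yel":.1035}
for c in H:
  for k in blobs(a,c,300): print(c,np.round(k[:3],1),onz(m,k[0],k[1],H[c]).round(4))
cv2.imwrite("pics/end.png",cv2.resize(np.hstack([a,b])[:,:,::-1],(800,300),interpolation=cv2.INTER_AREA))
E
```

```text
[0.5822 0.3464 0.3159] [-0.08, 0.57, -0.78, 1.36, 0.39, 1.38, -0.85] [[-0.0, 1.0, -0.008], [1.0, 0.0, -0.0], [-0.0, -0.008, -1.0]] 0.997 [-0.3 -0.3  0.3] 36.8
blue [ 259.2  358.3 2382.5] [0.5602 0.1169 0.07  ]
blue [ 321.   284.2 2981.5] [0.637 0.223 0.07 ]
blue [ 273.6  179.8 4599.5] [0.5792 0.3515 0.07  ]
red [ 218.6  276.7 3685.5] [0.5122 0.2328 0.07  ]
yel [ 176.9  201.3 3277.5] [0.4783 0.3344 0.1035]
```

View pics/end.png

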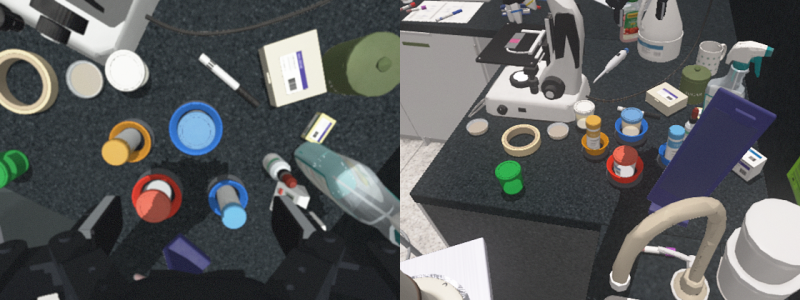

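The final picture shows all four in their matching nests and upright: blue cup, red cup, yellow vial and blue vial. The white cup and the green look-alike have not moved, and the gripper is clear at z 0.32 m.

```bash
python3 -c "
from cell import r
print(r.close_job())"
```

```text
the job is handed in; nothing more can be done
None
```

Both cups and both vials stand upright in their colour-matched nests, the white-lidded cup was left where it stood, nothing was tipped, and the job was handed in at about 37 s; no verdict came back.

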